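# Clear the jammed slide box from the feed chute

## Task

A white slide box has slid down the sloping feed chute and jammed at its pinched throat, held down under the two lips. Nudge it back up the chute until it lies free in the open gap between the lower and upper lips, lift it out there, and set it flat, label side up, on the bare floor of the white tray beside the matchbox, then let go. There is glass inside, so do not drop it, and leave the matchbox and the glass beaker where they are.

Things in the scene. Friction and masses are not known exactly. Their poses are not given: they have to be found in the camera images.
- trough: Sloping aluminium trough of the feed chute, on a fixed stand; 320 long, 65 wide. Origin: centre of the open gap, on the chute floor. +x uphill along the floor (0.17 rad above level), +y across, +z square out of the floor. Open gap x -60 to +60: no walls or lips, floor 34 wide, 4 thick, free air beside and 50 or more below. Upper section x +60 to +110: walls and lips as in the lower one, then an end plate.
- throat (a point): Middle of the pinched throat, on the chute floor, axes as the trough's (trough x -147). Two stop blocks, trough x -150 to -144, leave 43 clear between them. Downhill of it is the open mouth, trough x -210 to -150: no lips, 57 wide inside walls 10 high; a closed gripper can come down there onto the floor and go uphill between the stops.
- lower_slot (a point): Middle of the lower section, level with the lips' top, axes as the trough's (trough x -105, 27.5 above the floor). The section runs over trough x -150 to -60: channel 57 wide, 24.5 deep, a lip 3 thick along each side leaving a slot 43 wide open along the middle, through which a finger reaches down and can run the whole length into the gap.
- slidebox_center (a point): Centre (half-way up) of the slide box: rigid white plastic, 90 long (its x), 54 wide (y), 22 high (z, to its paper label), 0.07 to 0.14 kg. Starts in the lower section, x uphill, its lower end against the stops, top 2.5 under the lips. It slides with plain friction and stays where left on the slope. It lifts out only where its whole length is in the gap: centre within 15 of the gap's centre along the chute.
- tray_floor (a point): Centre of the inner floor of the fixed white tray, an open box 200 (x) by 180 (y) outside, walls 5 thick, floor 5 thick (the point is on its top), rim 25 above the inner floor. z up. The tray's place and heading vary.
- matchbox_center (a point): Centre of the matchbox, loose, 36 (x) by 52 (y) by 15 high, lying in the tray at its far left corner (about +64 x, +49 y in the tray frame).
- beaker: Loose glass beaker, upright, 68 across, 90 high, on the far side, beyond and between the chute and tray; origin at its underside. To be left alone.
Not all that is in view belongs to the job. What is shaped like the part that bears slidebox_center but blue or red is not meant.

How it is judged:
On the way:
1. the slide box lies on the chute floor in the open gap, clear of the lips (centre within 22 mm of the gap's centre along the chute) (x of slidebox_center in the frame of trough between -0.022 and 0.022 m and y of slidebox_center in the frame of trough between -0.015 and 0.015 m and z of slidebox_center in the frame of trough below 0.018 m), for 0.2 s.
At the end, for the whole second after the job is handed in: The slide box lies flat (within 0.08 rad), label side up, inside the tray on its floor (its centre under 14 mm above the floor), at rest and let go (x of slidebox_center in the frame of tray_floor between -0.09 and 0.09 m and y of slidebox_center in the frame of tray_floor between -0.08 and 0.08 m and z of slidebox_center in the frame of tray_floor below 0.014 m and angle between slidebox_center's own z axis and vertical below 0.08 rad and linear speed of slidebox below 0.02 m/s and contact force between slidebox and the fingers below 0.1 N); the robot touches nothing.
It fails at once if the slide box is dropped or flung (moves faster than 0.7 m/s while the fingers do not touch it) (linear speed of slidebox above 0.7 m/s and contact force between slidebox and the fingers below 0.05 N).
It fails at once if the matchbox is shifted by more than 20 mm (distance of matchbox_center from where it was at the start of the episode above 0.02 m).
It fails at once if the beaker is shifted by more than 30 mm (distance of beaker from where it was at the start of the episode above 0.03 m).
It also fails if it takes over 58 s, if anything falls off the work surface, if the arm or the gripper's body presses on something with over 40 N, if the wrist force passes 120 N, or if a joint passes its speed limit or range.

## Robot

A 6-joint arm with a two-finger parallel gripper is mounted at the origin on the work surface. World frame = base frame: x ahead of the robot, y to its left, z up, the work surface at z = 0. Lengths are in m, angles in rad, forces in N, time in s.
With the tool pointing down it reaches from about 0.15 to 0.775 m from the base axis. Payload 6.1 kg.
Tool frame: the origin (TCP) lies at the very end of the fingers, on their centre line; the grasp point (between the pads) lies 19 mm behind it (arm.grip_depth is the distance from the TCP to the grasp point, in m); z points along the fingers, y is the direction in which the jaws open and shut (so a half turn about z gives the same grasp; the last joint's range is limited). The gripper opens to 85 mm and grips with 20 to 120 N. Pads are 22 mm wide; open, the fingers measure 114 mm over their backs; the gripper's body (76 mm by 85 mm) begins 54 mm behind the grasp point. The pads swing forward as they close: fully open they stand 13 mm farther back than shut.
Start: joints at [-1.184, 0.126, -0.04, 1.405, 0, 1.571], TCP at [0.198, -0.486, 0.231] pointing down, gripper open.
Joint ranges: [-2.72, 2.72], [-0.95, 1.95], [-1.27, 1.35], [-1.78, 2.02], [-1.46, 1.47], [-3.14, 3.14]. Speed limits (rad/s): [2.39, 2.39, 3.01, 3.14, 3.14, 3.14].

## Interface

Orientations are given as a unit quaternion [w, x, y, z].
In Python, from workcell import arm, optics gives the robot as it stands.
- The arm moves only by the tool servo_tool, never from a script. Its argument "plan" is a list of rows, each a list of 4 numbers: the shift along the tool's x, y, z in mm, then the turn about the tool's z in degrees. In form: [[dx, dy, dz, yaw], ...]. A call has 1 to 12 rows; each row is the pose to reach, as a shift and turn from the pose measured when the call began, along the tool's axes at that moment; what a row does not reach only later rows make up. A row lasts 1/10 s, in which the tool goes at most 50 mm and 8.59 degrees, less where a joint would pass 70% of its speed; a pose out of reach is approached as far as the arm can. A call with a gripper value outside its range is refused whole. "jaw" is the closure, from 0 (fully open) to 1 (shut), set as the call begins (left out, the last holds). The fingers move at their own pace and stop on an object; "force" is the grip in N (left out, the last holds). Time passes only in rows, so rows that repeat a pose let the fingers close. It gives the time, the measured TCP pose, the force and the opening at its end, in the units of the state.
- arm.read_state(): the state, without advancing time (a new reading comes with each control period).
- optics.snapshot(name): name is "scene" or "top"; returns the picture (400x640x3 uint8, blue, green, red); there is no depth.
- optics.get_calibration(name): a dict with "mtx" (3x3 intrinsics, pixels), "position" and "attitude" of the camera in the world. Camera axes: x right, y down, z forward; pixel columns grow to the right and rows downward; lengths in m; the calibration is good to about 2 mm. A picture is of the moment at which its call begins. get_calibration takes no time and is no camera call.
- arm.finish_job(): hands the job in, once; it reports no verdict.
The state is a dict: "t": time; "joints": joint angles; "joint_velocities": joint speeds; "joint_torque": joint torques, N m; "position": TCP position; "eef_rot": TCP orientation; "ft_force": force on the tool from outside, world axes, zero at the start; "ft_torque": the same for the moment, N m; "finger_gap": opening from 0.0 (shut) to 1.0 (fully open).
Only numpy, scipy, OpenCV 4.12 (cv2) and the standard library are available. Lean on these libraries where they do the work, as an engineer would, in place of code of your own. Each camera call takes 0.05 s, during which the arm holds its last target.

## Working session

There is one attempt and no reset: what is moved stays moved. The work goes in short steps, Python scripts to look and compute and a tool call to move; the robot and the scene stay as the last step left them, time stands still between calls to the robot, and variables do not carry over. Pictures are saved under pics/ and viewed, and the job is handed in when it is done.

Besides the shell and the picture viewer there is one more tool, called after ">>>" as name(argument=value, ...) on one line, values as JSON. servo_tool: Moves the arm, as the interface text tells. Its arguments: {"type":"object","properties":{"plan":{"type":"array"},"jaw":{"type":"number"},"force":{"type":"number"}},"required":["plan"]}

```bash
mkdir -p pics; ls
python3 - <<'E'
from workcell import arm, optics
import cv2
for n in("scene","top"):
    cv2.imwrite(f"pics/{n}0.png",optics.snapshot(n)); print(n,optics.get_calibration(n))
print(arm.read_state(), arm.grip_depth)
E
```

```text
pics
scene {'mtx': array([[371.53923868,   0.        , 320.36356601],
       [  0.        , 371.53923868, 192.77415484],
       [  0.        ,   0.        ,   1.        ]]), 'position': array([0.90255554, 0.57568247, 0.87738085]), 'attitude': array([-0.08620428,  0.23108412,  0.89948834, -0.36067946])}
top {'mtx': array([[381.58775597,   0.        , 317.98667637],
       [  0.        , 381.58775597, 199.12924854],
       [  0.        ,   0.        ,   1.        ]]), 'position': array([ 0.33698545, -0.08598157,  1.19004567]), 'attitude': array([ 0.07531053, -0.69447767,  0.71175303, -0.07373404])}
{'t': 0.1, 'joints': array([-1.18403265e+00,  1.26348601e-01, -4.04787654e-02,  1.40539566e+00,
        4.45880462e-06,  1.57080676e+00]), 'joint_velocities': array([-0.00168367, -0.00079883,  0.00227186, -0.00163952,  0.00098578,
       -0.00074176]), 'joint_torque': array([ 8.23039386e-05, -4.36904311e+01,  3.53606164e+01,  1.37439393e-02,
        4.27497218e-05, -4.94230875e-06]), 'position': array([ 0.19789478, -0.48589405,  0.23060409]), 'eef_rot': array([-7.00481392e-04,  9.81360684e-01,  1.92173618e-01, -1.34906652e-04]), 'ft_force': array([-0.22761613, -0.88863997, -0.08203441]), 'ft_torque': array([ 0.01041369,  0.01285428, -0.00388924]), 'finger_gap': 1.0003862438580022} 0.0187
```

View pics/scene0.png

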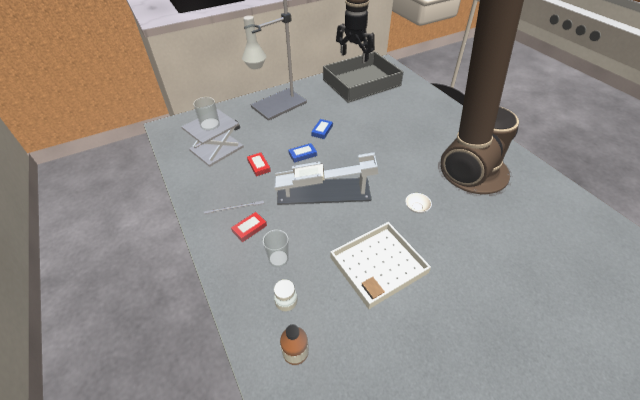

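View pics/top0.png

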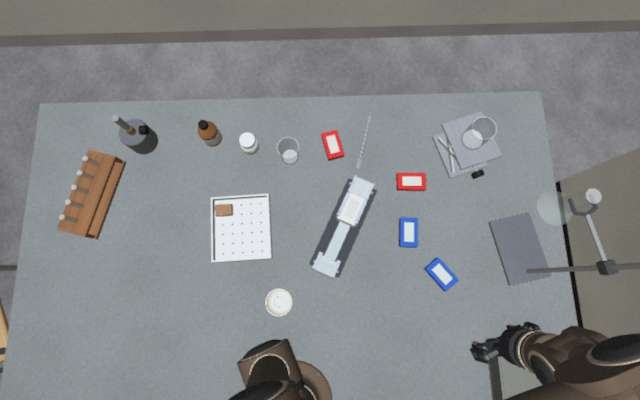

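The chute runs from about (362,183) at the mouth end to (328,268) at the upper end in the top view. The tray is around (241,228), with the matchbox in its upper left. I'll zoom in next.

Run:
```python
import cv2
a=cv2.imread("pics/top0.png")[165:285,290:400]; cv2.imwrite("pics/tz.png",cv2.resize(a,None,fx=5,fy=5,interpolation=cv2.INTER_CUBIC)[:600])
a=cv2.imread("pics/scene0.png")[140:215,260:390]; cv2.imwrite("pics/sz.png",cv2.resize(a,None,fx=6,fy=6,interpolation=cv2.INTER_CUBIC))
a=cv2.imread("pics/top0.png")[185:270,200:280]; cv2.imwrite("pics/trz.png",cv2.resize(a,None,fx=6,fy=6,interpolation=cv2.INTER_CUBIC))
```

```text
(no output)
```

View pics/tz.png

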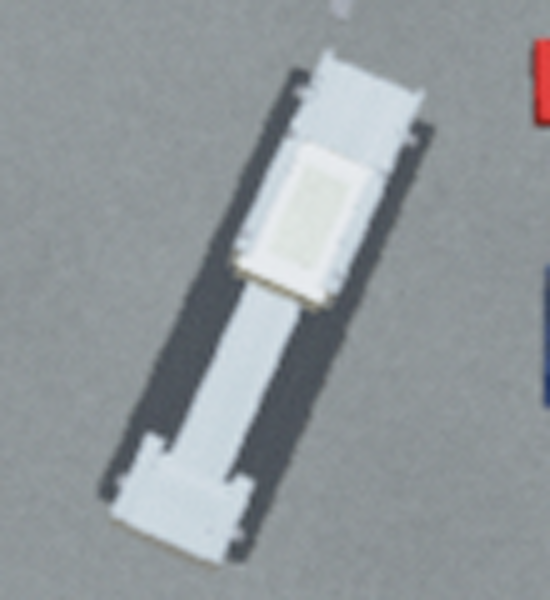

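View pics/sz.png

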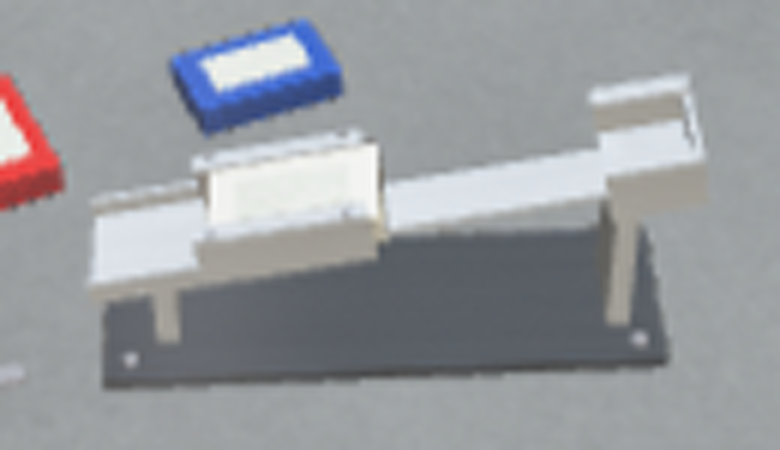

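View pics/trz.png

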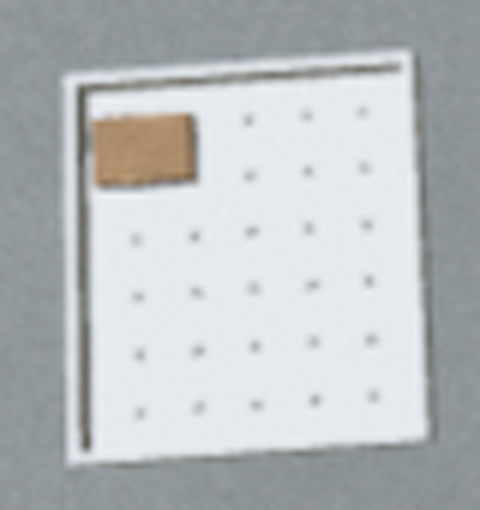

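```bash
cat > h.py <<'E'
import numpy as np, cv2
from scipy.spatial.transform import Rotation as R
from scipy.optimize import least_squares
from workcell import arm, optics
def q(w): return R.from_quat([w[1],w[2],w[3],w[0]])
C={n:optics.get_calibration(n) for n in("scene","top")}
def proj(n,P):
    c=C[n]; p=q(c["attitude"]).inv().apply(np.atleast_2d(P)-c["position"]); 
    return (p[:,:2]/p[:,2:])*[c["mtx"][0,0],c["mtx"][1,1]]+c["mtx"][:2,2]
def Tp(p): # trough: x,y,z,yaw
    r=R.from_euler('z',p[3])*R.from_euler('y',-0.17); return r,np.array(p[:3])
def W(p,L): r,t=Tp(p); return r.apply(np.atleast_2d(L)/1000.)+t
def Wt(p,L): return R.from_euler('z',p[2]).apply(np.atleast_2d(L)/1000.)+[p[0],p[1],.005]
E
cat > fit.py <<'E'
from h import *
top=[((-210,-32.5,10),(330,52)),((-210,32.5,10),(424,92)),((60,-32.5,27.5),(148,433)),((60,32.5,27.5),(253,476)),((110,-32.5,27.5),(112,515)),((110,32.5,27.5),(222,562)),((60,-17,0),(175,455)),((60,17,0),(230,483))]
sc=[((-150,-32.5,27.5),(200,240)),((-150,32.5,27.5),(195,160)),((-60,32.5,27.5),(360,132)),((60,32.5,27.5),(592,95)),((110,32.5,27.5),(687,78)),((110,-32.5,27.5),(705,158)),((-210,32.5,10),(92,205)),((-210,-32.5,0),(92,290))]
tu=lambda u,s,o:(np.array(u)+.5)/s-.5+np.array(o)
def res(p):
    return np.r_[(proj("top",W(p,[a for a,_ in top]))-tu([b for _,b in top],5,(290,165))).ravel(),(proj("scene",W(p,[a for a,_ in sc]))-tu([b for _,b in sc],6,(260,140))).ravel()]
s=least_squares(res,[.35,-.15,.08,np.pi-.4],loss='soft_l1',x_scale=[.1,.1,.1,1]); print(s.x.round(4)); print(res(s.x).reshape(-1,2).round(2))
t=[((100,90,25),(65,75)),((100,-90,25),(412,50)),((-100,-90,25),(428,437)),((-100,90,25),(70,463))]
rt=lambda p:(proj("top",Wt(p,[a for a,_ in t]))-tu([b for _,b in t],6,(200,185))).ravel()
s2=least_squares(rt,[.3,.15,0]); print(s2.x.round(4)); print(rt(s2.x).reshape(-1,2).round(2))
np.savez("poses.npz",tr=s.x,ty=s2.x)
def overlay(n,p,pt,img,box=None):
    k=lambda L,f=W,pp=None:np.round(proj(n,f(pp if pp is not None else p,L))*16*4+16*2).astype(int)
    im=cv2.resize(img,None,fx=4,fy=4,interpolation=cv2.INTER_CUBIC)
    def pl(L,col,f=W,pp=None): cv2.polylines(im,[k(L,f,pp).reshape(-1,1,2)],True,col,1,cv2.LINE_AA,4)
    for x0,x1 in((-150,-60),(60,110)):
        for s in(-1,1): pl([(x0,s*32.5,27.5),(x1,s*32.5,27.5),(x1,s*21.5,27.5),(x0,s*21.5,27.5)],(0,0,255))
    pl([(-60,-17,0),(60,-17,0),(60,17,0),(-60,17,0)],(0,255,0))
    pl([(-210,-32.5,10),(-150,-32.5,10),(-150,32.5,10),(-210,32.5,10)],(255,0,0))
    b=-99 if box is None else box
    pl([(b-45,-27,22),(b+45,-27,22),(b+45,27,22),(b-45,27,22)],(255,0,255))
    pl([(100,90,25),(100,-90,25),(-100,-90,25),(-100,90,25)],(0,0,255),Wt,pt)
    pl([(95,85,0),(95,-85,0),(-95,-85,0),(-95,85,0)],(0,160,0),Wt,pt)
    return im
if __name__=="__main__":
    for n,(x,y) in dict(top=(200,165),scene=(260,135)).items():
        im=overlay(n,s.x,s2.x,cv2.imread(f"pics/{n}0.png")); cv2.imwrite(f"pics/o_{n}.png",im[y*4:y*4+(500 if n=="top" else 600),x*4:x*4+800])
E
python3 fit.py
```

```text
[ 0.4517 -0.1401  0.084   2.6854]
[[-0.33 -0.26]
 [ 0.36  0.3 ]
 [ 0.26  0.25]
 [ 0.6   1.55]
 [-0.07  0.08]
 [-0.41  0.83]
 [-0.86  0.36]
 [-0.97 -0.18]
 [-1.46  0.74]
 [-0.39 -0.34]
 [ 0.09 -0.32]
 [-0.58 -0.47]
 [-0.33 -0.3 ]
 [-0.25  0.58]
 [-0.16 -0.87]
 [-0.18  1.61]]
[0.5052 0.154  0.0467]
[[ 0.04 -0.1 ]
 [-0.12  0.03]
 [ 0.09  0.06]
 [-0.02  0.01]]
```

View pics/o_top.png

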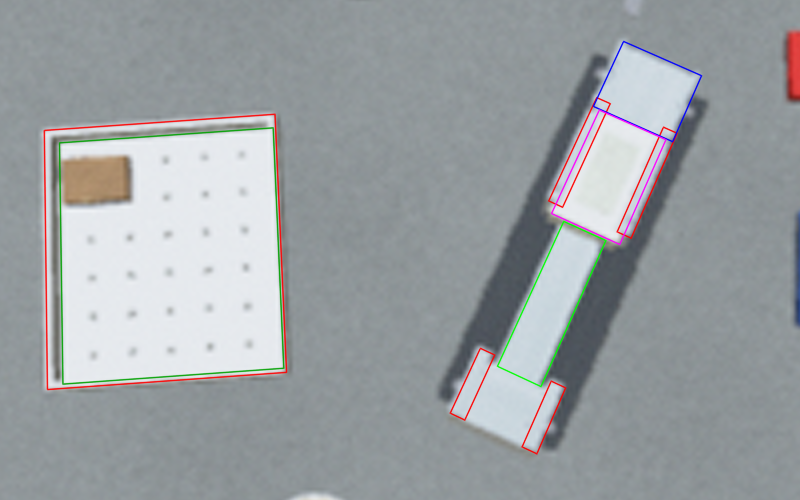

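View pics/o_scene.png

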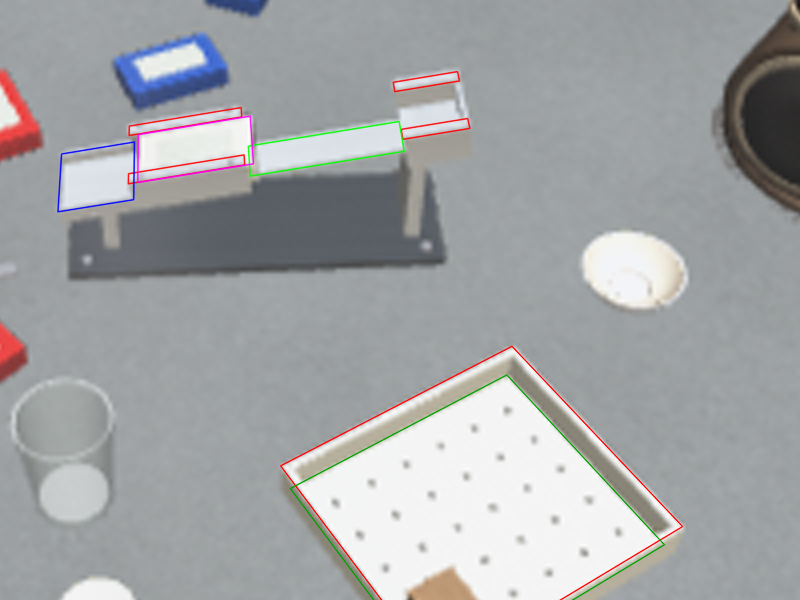

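The fit agrees with both views to about 1 px for the chute and 0.1 px for the tray. Next I'll compute the tool targets in world and tool axes, and check the projections.

```bash
cat > go.py <<'E'
from h import *
P=np.load("poses.npz"); tr,ty=P["tr"],P["ty"]
def rel(target,head=None):
    s=arm.read_state(); r=q(s["eef_rot"]); d=r.inv().apply(np.array(target)-s["position"])*1000
    x=r.apply([1,0,0]); h=np.degrees(np.arctan2(x[1],x[0])); 
    yaw=None if head is None else (-(head-h)+180)%360-180
    return d.round(1),h.round(2),None if yaw is None else round(yaw,2)
def where():
    s=arm.read_state(); r,t=Tp(tr); L=r.inv().apply(s["position"]-t)*1000
    print("t",round(s["t"],2),"pos",s["position"].round(4),"trough",L.round(1),"F",s["ft_force"].round(1),"gap",round(s["finger_gap"],3),"j",s["joints"].round(2))
E
python3 - <<'E'
from go import *
print(proj("top",arm.read_state()["position"]),proj("top",[0,0,0]),proj("scene",[0,0,0]))
H=np.degrees(tr[3])-180; print("head",H); where()
for L in [(-185,0,80),(-185,0,6),(-62,0,6),(0,0,3)]: print(L,W(tr,L)[0].round(4),rel(W(tr,L)[0],H))
E
```

```text
[[489.12817912 336.47305336]] [[292.79762314 401.94388352]] [[473.92177692 169.71735638]]
head -26.135993690033445
t 0.1 pos [ 0.1979 -0.4859  0.2306] trough [ 99.3 422.3 131.7] F [-0.2 -0.9 -0.1] gap 1.0 j [-1.18  0.13 -0.04  1.41  0.    1.57]
(-185, 0, 80) [ 0.6276 -0.2264  0.1315] (array([495.8, -78.2,  99.2]), np.float64(22.16), np.float64(48.3))
(-185, 0, 6) [ 0.6163 -0.2208  0.0586] (array([487.5, -87.4, 172.1]), np.float64(22.16), np.float64(48.3))
(-62, 0, 6) [ 0.5075 -0.1674  0.0794] (array([ 406.9, -177.9,  151.5]), np.float64(22.16), np.float64(48.3))
(0, 0, 3) [ 0.4522 -0.1403  0.0869] (array([ 365.9, -223.9,  144. ]), np.float64(22.16), np.float64(48.3))
```

>>> servo_tool(plan=[[20, -4, 0, 4], [60, -10, 0, 8], [100, -18, 0, 13], [145, -26, 5, 18], [190, -34, 10, 23], [235, -42, 15, 28], [280, -50, 20, 33], [325, -58, 28, 38], [370, -66, 36, 43], [415, -74, 44, 48.3], [455, -81, 52, 48.3], [487, -87, 60, 48.3]], jaw=1)

```text
t: 1.3
position: [0.6057, -0.2477, 0.1696]
eef_rot: [-0.012, 0.98, -0.198, 0.001]
ft_force: [0.6, -0.4, 0.0]
finger_gap: 0.003
```

>>> servo_tool(plan=[[0, 0, 0, 0], [0, 0, 0, 0], [0, 0, 0, 0]])

```text
t: 1.6
position: [0.605, -0.248, 0.1697]
eef_rot: [-0.012, 0.98, -0.198, 0.001]
ft_force: [0.9, 0.8, 0.2]
finger_gap: 0.001
```

Run:
```python
from go import *
H=np.degrees(tr[3])-180;where()
for L in [(-185,0,80),(-185,0,6)]: print(L,W(tr,L)[0].round(4),rel(W(tr,L)[0],H))
a=optics.snapshot("top")[120:280,250:450]; b=optics.snapshot("scene")[60:220,230:430]
cv2.imwrite("pics/a1.png",cv2.resize(a,None,fx=3.7,fy=3.7,interpolation=3)); cv2.imwrite("pics/b1.png",cv2.resize(b,None,fx=3.7,fy=3.7,interpolation=3))
```

```text
t 1.6 pos [ 0.605  -0.248   0.1697] trough [-167.9   29.4  115.8] F [0.9 0.8 0.2] gap 0.001 j [-0.4   0.38  0.16  1.35  0.02  3.14]
(-185, 0, 80) [ 0.6276 -0.2264  0.1315] (array([ 12.5, -27.8,  38.8]), np.float64(-22.86), np.float64(3.28))
(-185, 0, 6) [ 0.6163 -0.2208  0.0586] (array([  0.3, -26.7, 111.8]), np.float64(-22.86), np.float64(3.28))
```

View pics/b1.png

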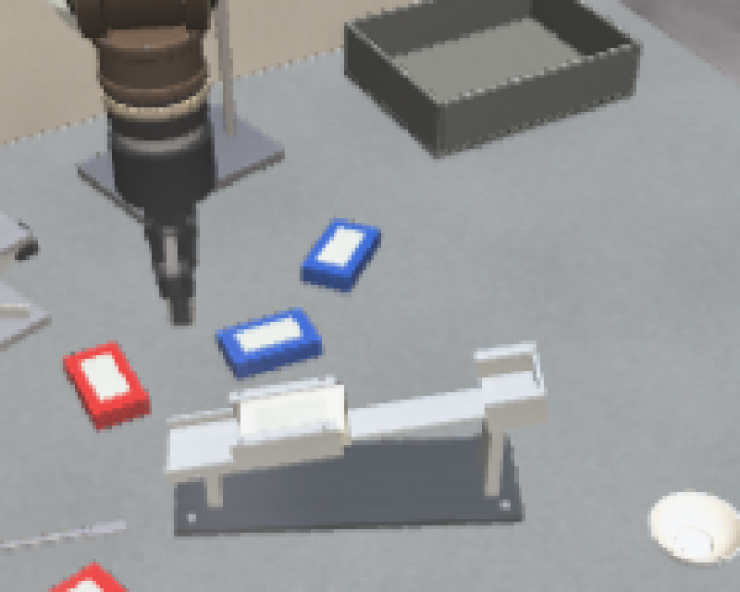

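View pics/a1.png

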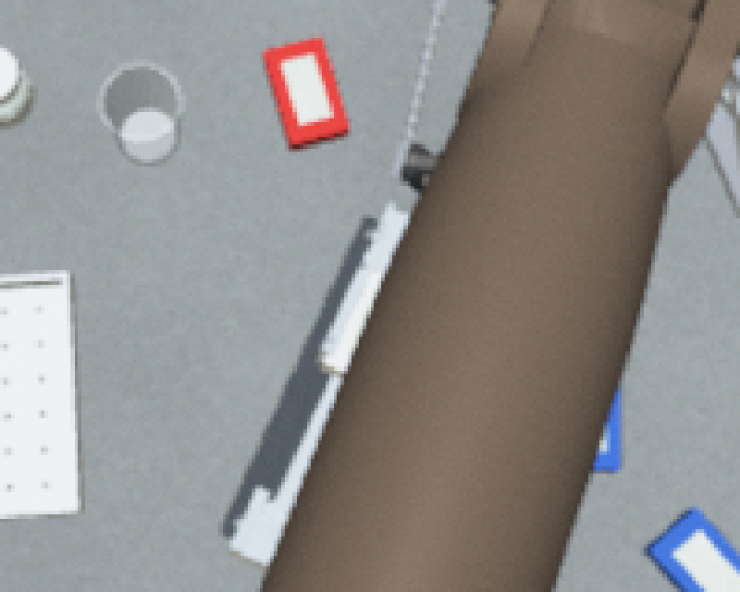

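The last joint has run to its limit at this heading. I'll turn to the equivalent heading half a turn away.

>>> servo_tool(plan=[[0, 0, 0, -8], [0, 0, 0, -16], [0, 0, 0, -24], [0, 0, 0, -32], [0, 0, 0, -40], [0, 0, 0, -48], [0, 0, 0, -56], [0, 0, 0, -64], [0, 0, 0, -72], [0, 0, 0, -80], [0, 0, 0, -88], [0, 0, 0, -88]])

```text
t: 2.9
position: [0.6044, -0.2488, 0.1712]
eef_rot: [-0.007, 0.843, 0.538, 0.01]
ft_force: [-0.0, -0.3, 0.7]
finger_gap: -0.002
```

>>> servo_tool(plan=[[0, 0, 0, -8], [0, 0, 0, -16], [0, 0, 0, -24], [0, 0, 0, -32], [0, 0, 0, -40], [0, 0, 0, -48], [0, 0, 0, -56], [0, 0, 0, -64], [0, 0, 0, -72], [0, 0, 0, -80], [0, 0, 0, -88], [0, 0, 0, -88.7]])

```text
t: 4.1
position: [0.6041, -0.2492, 0.1717]
eef_rot: [0.002, 0.228, 0.974, 0.012]
ft_force: [0.8, -0.1, 0.7]
finger_gap: 0.001
```

>>> servo_tool(plan=[[0, 0, 0, 0], [0, 0, 0, 0]])

```text
t: 4.3
position: [0.604, -0.2494, 0.172]
eef_rot: [0.002, 0.23, 0.973, 0.012]
ft_force: [0.6, 0.3, 0.2]
finger_gap: 0.001
```

Run:
```python
from go import *
H=np.degrees(tr[3]);where(); r=q(arm.read_state()["eef_rot"]); print(r.as_matrix().round(4))
for L in [(-185,0,80),(-185,0,6)]: print(L,W(tr,L)[0].round(4),rel(W(tr,L)[0],H))
```

```text
t 4.3 pos [ 0.604  -0.2494  0.172 ] trough [-167.2   31.1  118. ] F [0.6 0.3 0.2] gap 0.001 j [-0.4   0.38  0.15  1.35  0.02  0.06]
[[-0.8941  0.4477  0.0095]
 [ 0.4478  0.8938  0.0225]
 [ 0.0015  0.0244 -0.9997]]
(-185, 0, 80) [ 0.6276 -0.2264  0.1315] (array([-10.9,  30.2,  41.2]), np.float64(153.4), np.float64(-0.47))
(-185, 0, 6) [ 0.6163 -0.2208  0.0586] (array([  1.5,  28.3, 114.2]), np.float64(153.4), np.float64(-0.47))
```

>>> servo_tool(plan=[[-5, 15, 15, 0], [-11, 30, 41, -0.5], [-5, 29, 75, -0.5], [0, 28.5, 100, -0.5], [1, 28.3, 108, -0.5], [1, 28.3, 108, -0.5]])

```text
t: 4.9
position: [0.6161, -0.2202, 0.0629]
eef_rot: [0.001, 0.226, 0.974, 0.012]
ft_force: [-0.5, 0.0, 0.6]
finger_gap: -0.001
```

Run:
```python
from go import *
H=np.degrees(tr[3]);where()
for L in [(-185,0,6),(-165,0,6),(-63,0,8)]: print(L,W(tr,L)[0].round(4),rel(W(tr,L)[0],H))
b=optics.snapshot("scene")[130:220,250:390]
cv2.imwrite("pics/b2.png",cv2.resize(b,None,fx=5.7,fy=5.7,interpolation=3))
```

```text
t 4.9 pos [ 0.6161 -0.2202  0.0629] trough [-183.7   -0.4   10.2] F [-0.5  0.   0.6] gap -0.001 j [-0.35  0.41 -0.03  1.13  0.02  0.1 ]
(-185, 0, 6) [ 0.6163 -0.2208  0.0586] (array([-0.5, -0.5,  4.3]), np.float64(153.88), np.float64(0.01))
(-165, 0, 6) [ 0.5987 -0.2122  0.062 ] (array([19.2, -0.4,  1. ]), np.float64(153.88), np.float64(0.01))
(-63, 0, 8) [ 0.5087 -0.168   0.0812] (array([ 1.195e+02,  1.000e-01, -1.770e+01]), np.float64(153.88), np.float64(0.01))
```

View pics/b2.png

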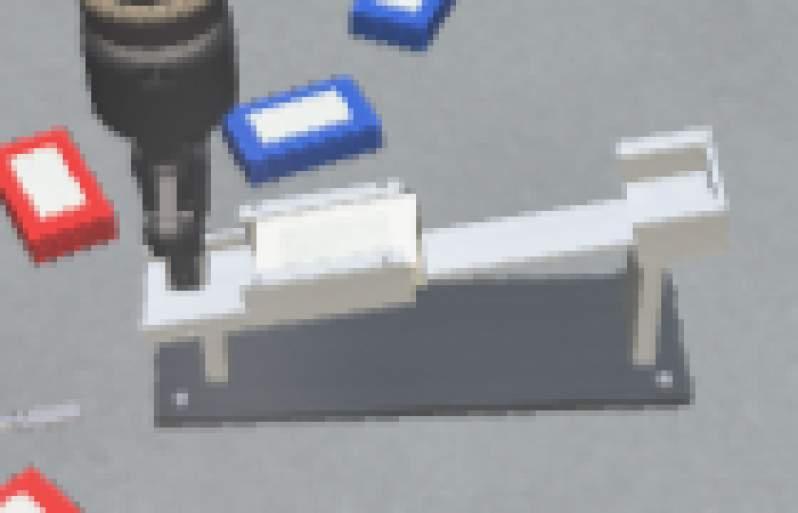

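The fingertips are over the mouth floor, at about (188,285) in the zoom, and centred between the walls. I'll go uphill between the stops slowly.

>>> servo_tool(plan=[[3, 0, 1.5, 0], [8, 0, 0.8, 0], [14, 0, -0.2, 0], [19, 0, -1, 0], [23, 0, -1.6, 0], [27, 0, -2.3, 0], [31, 0, -3, 0], [35, 0, -3.7, 0], [39, 0, -4.4, 0], [43, 0, -5, 0]])

```text
t: 5.95
position: [0.5784, -0.202, 0.07]
eef_rot: [0.002, 0.226, 0.974, 0.012]
ft_force: [1.5, -1.1, 1.2]
finger_gap: -0.002
```

Run:
```python
from go import *
H=np.degrees(tr[3]);where()
for L in [(-63,0,8)]: print(L,W(tr,L)[0].round(4),rel(W(tr,L)[0],H))
b=optics.snapshot("scene")[130:220,250:390]
cv2.imwrite("pics/b3.png",cv2.resize(b,None,fx=5.7,fy=5.7,interpolation=3))
```

```text
t 5.95 pos [ 0.5784 -0.202   0.07  ] trough [-141.3   -0.2   10. ] F [ 1.5 -1.1  1.2] gap -0.002 j [-0.35  0.33 -0.14  1.1   0.02  0.11]
(-63, 0, 8) [ 0.5087 -0.168   0.0812] (array([ 77.6,   0.1, -11.2]), np.float64(153.87), np.float64(0.01))
```

View pics/b3.png

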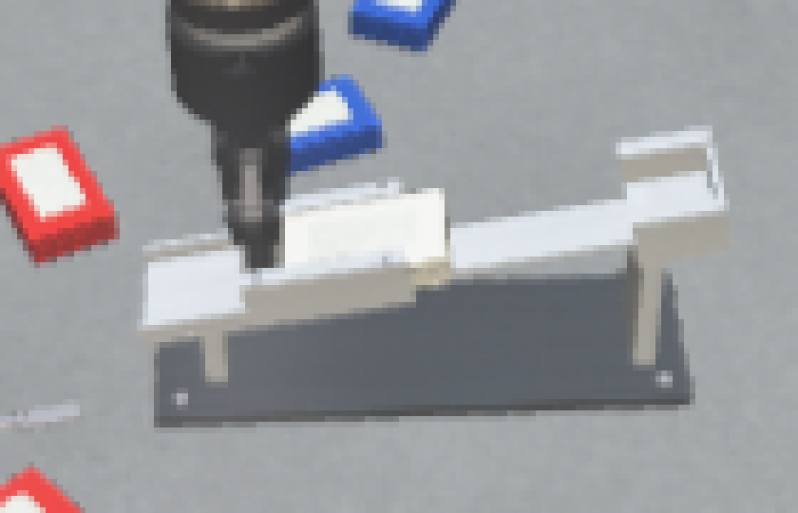

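The box is moving: its upper end went from about 417 to 447 px, roughly 17 mm. I'll keep pushing.

>>> servo_tool(plan=[[6, 0, -0.9, 0], [12, 0, -1.8, 0], [18, 0, -2.7, 0], [24, 0, -3.6, 0], [30, 0, -4.5, 0], [36, 0, -5.4, 0], [42, 0, -6.3, 0], [48, 0, -7.2, 0], [54, 0, -8.1, 0], [60, 0, -9, 0], [65, 0, -9.8, 0], [68, 0, -10.3, 0]])

```text
t: 7.2
position: [0.5162, -0.1718, 0.0806]
eef_rot: [0.002, 0.226, 0.974, 0.012]
ft_force: [3.0, -1.0, 3.2]
finger_gap: -0.001
```

Run:
```python
from go import *
import fit
H=np.degrees(tr[3]);where()
for L in [(-60,0,8)]: print(L,W(tr,L)[0].round(4),rel(W(tr,L)[0],H))
im=fit.overlay("scene",tr,ty,optics.snapshot("scene"),box=-9); cv2.imwrite("pics/b4.png",cv2.resize(im[130*4:220*4,250*4:390*4],None,fx=1.42,fy=1.42))
```

```text
[ 0.4517 -0.1401  0.084   2.6854]
[[-0.33 -0.26]
 [ 0.36  0.3 ]
 [ 0.26  0.25]
 [ 0.6   1.55]
 [-0.07  0.08]
 [-0.41  0.83]
 [-0.86  0.36]
 [-0.97 -0.18]
 [-1.46  0.74]
 [-0.39 -0.34]
 [ 0.09 -0.32]
 [-0.58 -0.47]
 [-0.33 -0.3 ]
 [-0.25  0.58]
 [-0.16 -0.87]
 [-0.18  1.61]]
[0.5052 0.154  0.0467]
[[ 0.04 -0.1 ]
 [-0.12  0.03]
 [ 0.09  0.06]
 [-0.02  0.01]]
t 7.2 pos [ 0.5162 -0.1718  0.0806] trough [-71.4   0.1   8.8] F [ 3.  -1.   3.2] gap -0.001 j [-0.33  0.2  -0.28  1.08  0.02  0.12]
(-60, 0, 8) [ 0.506  -0.1667  0.0817] (array([11.4,  0.1, -1.1]), np.float64(153.88), np.float64(0.02))
```

View pics/b4.png

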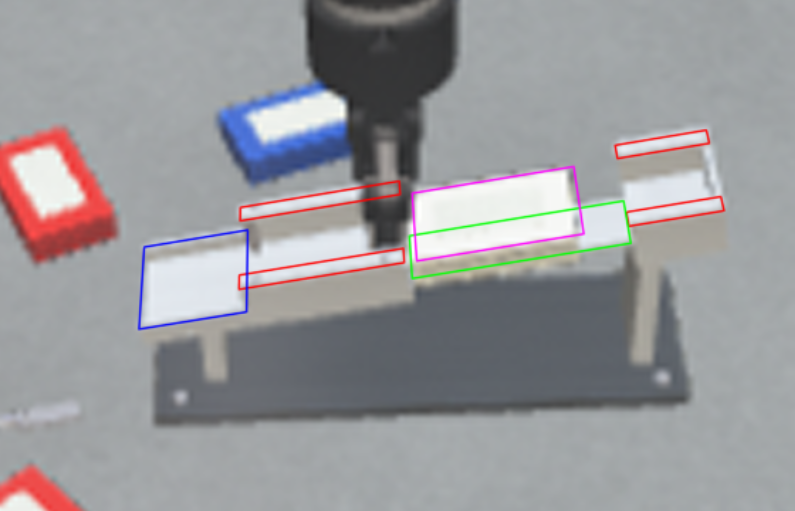

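The box is at about -11 mm, since the -9 outline slightly overshoots its upper end. I'll push 9 mm more, back off and rise.

>>> servo_tool(plan=[[4, 0, -0.6, 0], [8, 0, -1.2, 0], [9.5, 0, -1.5, 0], [9.5, 0, -1.5, 0], [4, 0, -0.6, 0], [-3, 0, 0, 0], [-3, 0, 0, 0]])

```text
t: 7.95
position: [0.5189, -0.1732, 0.0797]
eef_rot: [0.001, 0.226, 0.974, 0.012]
ft_force: [0.4, -0.6, -0.2]
finger_gap: 0.002
```

>>> servo_tool(plan=[[0, 0, -20, 0], [0, 0, -60, 0], [0, 0, -100, 0], [-40, 0, -100, 0], [-90, 0, -100, 0], [-120, 0, -100, 0], [-120, 0, -100, 0]], jaw=0)

```text
t: 8.65
position: [0.6282, -0.2297, 0.1766]
eef_rot: [-0.0, 0.226, 0.974, 0.012]
ft_force: [0.6, -0.2, -0.0]
finger_gap: 0.998
```

```bash
sed -i 's/^s=least/s=least/; s/print(res(s.x).*//; s/print(rt(s2.x).*//' fit.py
python3 - <<'E'
from go import *
import fit
where()
for n,(x0,y0) in dict(scene=(250,130),top=(280,150)).items():
    o=optics.snapshot(n); cv2.imwrite(f"pics/r5{n}.png",o)
    im=fit.overlay(n,tr,ty,o,box=-2); cv2.imwrite(f"pics/b5{n}.png",cv2.resize(im[y0*4:y0*4+420,x0*4:x0*4+560],None,fx=1.42,fy=1.42))
E
```

```text
[ 0.4517 -0.1401  0.084   2.6854]
[0.5052 0.154  0.0467]
t 8.65 pos [ 0.6282 -0.2297  0.1766] trough [-179.3    2.7  124.7] F [ 0.6 -0.2 -0. ] gap 0.998 j [-0.36  0.41  0.21  1.38  0.02  0.1 ]
```

View pics/b5scene.png

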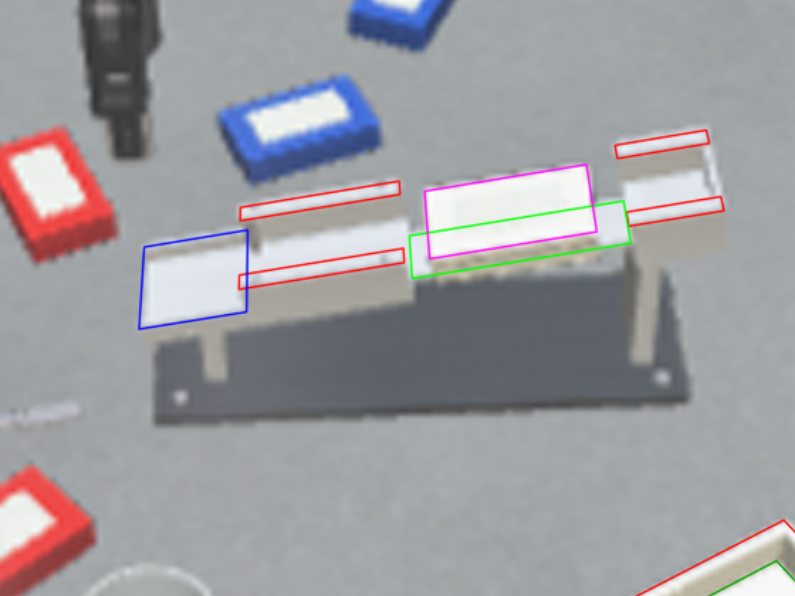

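View pics/b5top.png

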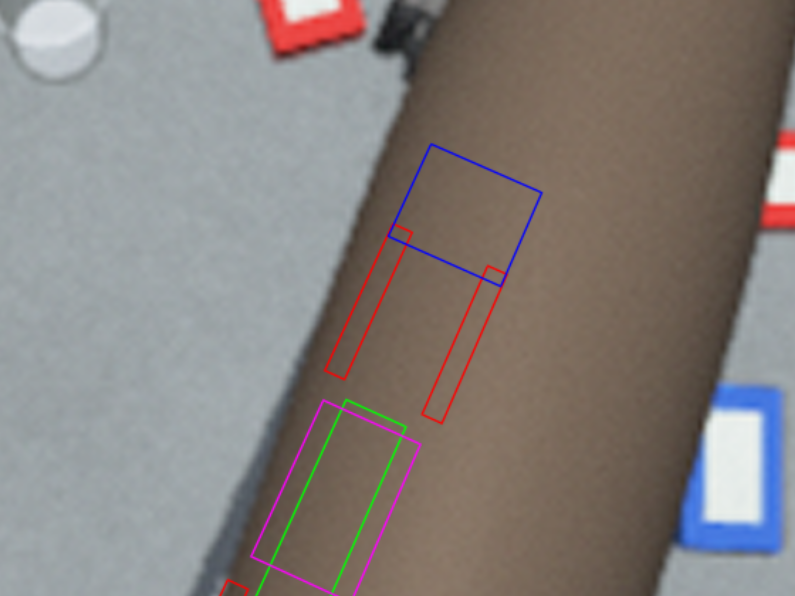

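The box is free in the gap. Its outline matches x = -2, and both ends are clear of the lips. Next I'll move over it with the jaws open.

Run:
```python
from go import *
p=W(tr,(-4,0,-2))[0]; print(p,rel(p,np.degrees(tr[3])), rel(p+[0,0,.09]))
```

```text
[ 0.45498098 -0.14166311  0.0813373 ] (array([190.7,   0.3,  97.7]), np.float64(153.87), np.float64(0.0)) (array([191.3,   2.4,   7.7]), np.float64(153.87), None)
```

>>> servo_tool(plan=[[30, 0, 0, 0], [70, 1, 2, 0], [110, 2, 5, 0], [150, 2, 7, 0], [180, 2.4, 7, 0], [191, 2.4, 8, 0], [191, 2, 25, 0], [191, 1.5, 40, 0], [191, 1.5, 40, 0]])

```text
t: 9.65
position: [0.4535, -0.1414, 0.1376]
eef_rot: [-0.002, 0.226, 0.974, 0.013]
ft_force: [-0.7, 1.3, 0.6]
finger_gap: 1.002
```

Run:
```python
from go import *
where(); p=W(tr,(-4,0,-2))[0]; print(p,rel(p,np.degrees(tr[3])), rel(p+[0,0,.09]))
b=optics.snapshot("scene")[110:220,250:390]
cv2.imwrite("pics/b6.png",cv2.resize(b,None,fx=5.4,fy=5.4,interpolation=3))
```

```text
t 9.65 pos [ 0.4535 -0.1414  0.1376] trough [ 7.   0.4 53.2] F [-0.7  1.3  0.6] gap 1.002 j [-0.32  0.05 -0.33  1.2   0.02  0.14]
[ 0.45498098 -0.14166311  0.0813373 ] (array([-2. , -1. , 56.3]), np.float64(153.87), np.float64(0.01)) (array([ -1.2,   1.2, -33.7]), np.float64(153.87), None)
```

View pics/b6.png

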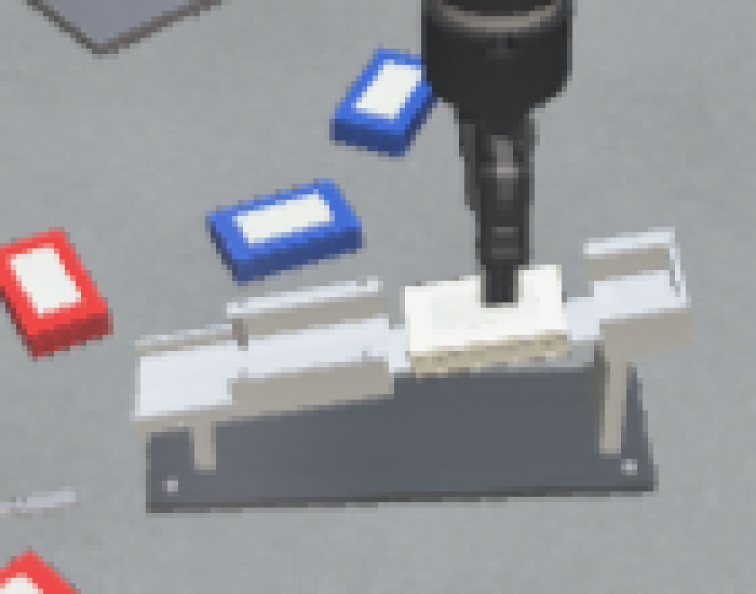

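The near finger tip, at about (500,300), lines up with the box's middle and is still above it. I'll descend.

>>> servo_tool(plan=[[-1, -0.3, 12, 0], [-1.5, -0.5, 26, 0], [-2, -0.7, 40, 0], [-2, -0.9, 50, 0], [-2, -1, 56, 0], [-2, -1, 56, 0], [-2, -1, 56, 0]])

```text
t: 10.4
position: [0.4559, -0.142, 0.0829]
eef_rot: [-0.001, 0.226, 0.974, 0.013]
ft_force: [0.4, -0.0, 0.5]
finger_gap: 1.002
```

Run:
```python
from go import *
where()
b=optics.snapshot("scene")[110:220,250:390]
cv2.imwrite("pics/b7.png",cv2.resize(b,None,fx=5.4,fy=5.4,interpolation=3))
```

```text
t 10.4 pos [ 0.4559 -0.142   0.0829] trough [-4.7 -0.1 -0.3] F [ 0.4 -0.   0.5] gap 1.002 j [-0.32  0.08 -0.42  1.07  0.02  0.14]
```

View pics/b7.png

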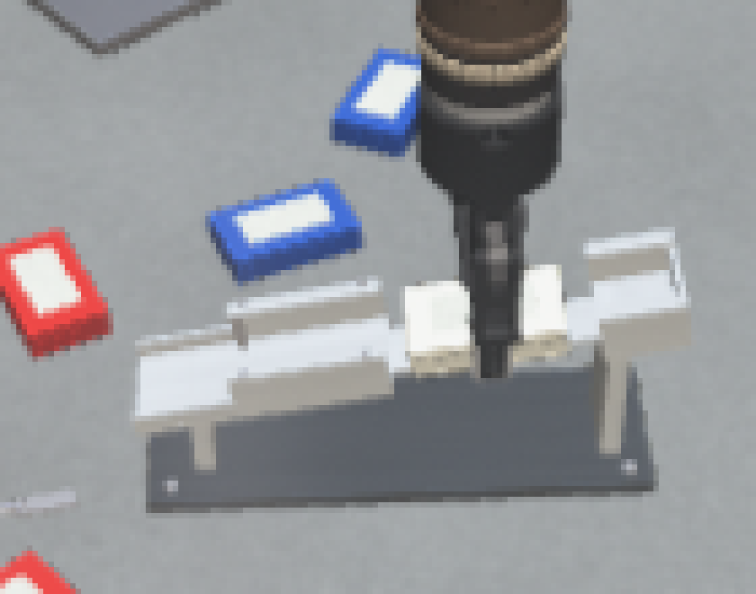

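>>> servo_tool(plan=[[0, 0, 0, 0], [0, 0, 0, 0], [0, 0, 0, 0], [0, 0, 0, 0], [0, 0, 0, 0], [0, 0, 0, 0], [0, 0, 0, 0], [0, 0, 0, 0]], jaw=1, force=30)

```text
t: 11.25
position: [0.4566, -0.1422, 0.0839]
eef_rot: [0.0, 0.226, 0.974, 0.013]
ft_force: [-0.6, 1.4, 6.4]
finger_gap: 0.628
```

>>> servo_tool(plan=[[0, 0, -3, 0], [0, 0, -8, 0], [0, 0, -14, 0], [0, 0, -20, 0], [0, 0, -20, 0]])

```text
t: 11.75
position: [0.4571, -0.1429, 0.1049]
eef_rot: [0.001, 0.226, 0.974, 0.012]
ft_force: [-0.7, -0.1, -1.0]
finger_gap: 0.631
```

Run:
```python
from go import *
where()
b=optics.snapshot("scene")[110:220,250:390]
cv2.imwrite("pics/b8.png",cv2.resize(b,None,fx=5.4,fy=5.4,interpolation=3))
```

```text
t 11.75 pos [ 0.4571 -0.1429  0.1049] trough [-2.4  0.2 21.6] F [-0.7 -0.1 -1. ] gap 0.631 j [-0.32  0.07 -0.38  1.12  0.02  0.14]
```

View pics/b8.png

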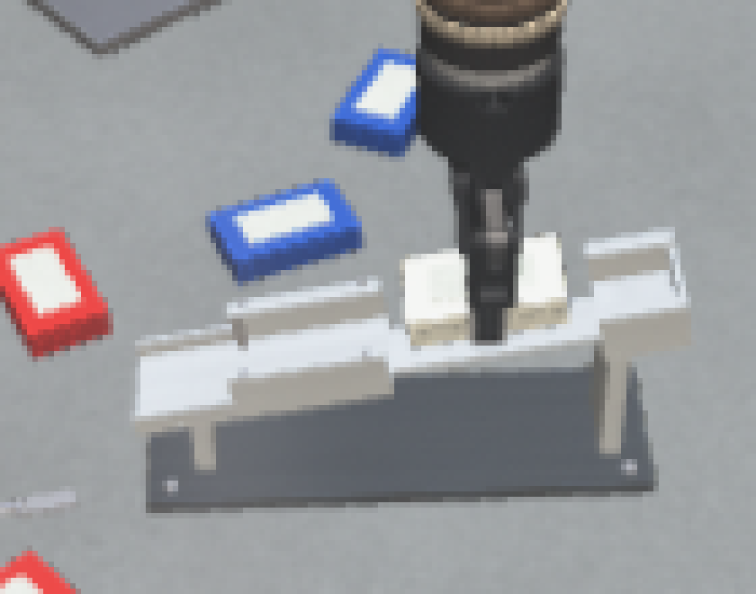

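The box is lifted and held, with opening 0.63 (about 54 mm). Next I'll compute the carry to the tray at tray (-20, -10) mm.

Run:
```python
from go import *
g=Wt(ty,(-20,-10,0))[0]; print(g)
for z in (.18,.08,.03,.012): print(z,rel([g[0],g[1],z],180+np.degrees(ty[2])))
# beaker approx
from scipy.optimize import fsolve
print(fsolve(lambda v:(proj("top",[v[0],v[1],0.0])[0]-[290,157]),[.6,0]))
```

```text
[0.48572295 0.14302865 0.005     ]
0.18 (array([100.3, 271.1, -68.5]), np.float64(153.87), np.float64(-28.8))
0.08 (array([ 99.9, 268.6,  31.5]), np.float64(153.87), np.float64(-28.8))
0.03 (array([ 99.6, 267.4,  81.4]), np.float64(153.87), np.float64(-28.8))
0.012 (array([ 99.5, 267. ,  99.4]), np.float64(153.87), np.float64(-28.8))
[0.73516891 0.00162899]
```

>>> servo_tool(plan=[[0, 0, -12, 0], [0, 0, -30, 0], [0, 1, -50, 0], [2, 2, -68, 0], [5, 12, -75, 0], [14, 34, -75, 0], [24, 60, -75, -3], [34, 88, -75, -7], [44, 116, -75, -11], [54, 144, -75, -15], [64, 172, -75, -19], [74, 200, -75, -23]])

```text
t: 13.0
position: [0.4776, 0.0693, 0.1845]
eef_rot: [0.003, 0.026, 1.0, 0.012]
ft_force: [0.3, -0.2, -0.7]
finger_gap: 0.626
```

Run:
```python
from go import *
where();g=Wt(ty,(-20,-10,0))[0]
for z in (.15,.08,.03,.012): print(z,rel([g[0],g[1],z],180+np.degrees(ty[2])))
```

```text
t 13.0 pos [0.4776 0.0693 0.1845] trough [  85.  -199.4   87.4] F [ 0.3 -0.2 -0.7] gap 0.626 j [ 0.13  0.04 -0.23  1.29  0.02  0.18]
0.15 (array([-4.1, 73.2, 36.4]), np.float64(177.05), np.float64(-5.63))
0.08 (array([ -3.7,  71.5, 106.3]), np.float64(177.05), np.float64(-5.63))
0.03 (array([ -3.5,  70.3, 156.3]), np.float64(177.05), np.float64(-5.63))
0.012 (array([ -3.4,  69.8, 174.3]), np.float64(177.05), np.float64(-5.63))
```

>>> servo_tool(plan=[[-1, 20, 0, -2], [-3, 45, 10, -5], [-4, 65, 25, -5.6], [-4, 72.5, 45, -5.6], [-4, 72, 70, -5.6], [-4, 71.5, 95, -5.6], [-4, 71, 120, -5.6], [-4, 70.5, 138, -5.6], [-3.5, 70.3, 146, -5.6], [-3.5, 70.3, 146, -5.6]])

```text
t: 14.0
position: [0.4846, 0.143, 0.0393]
eef_rot: [0.002, -0.023, 1.0, 0.012]
ft_force: [0.0, 0.8, -1.6]
finger_gap: 0.629
```

Run:
```python
from go import *
where();g=Wt(ty,(-20,-10,0))[0]
for z in (.03,.012,.005): print(z,rel([g[0],g[1],z],180+np.degrees(ty[2])))
b=optics.snapshot("scene")[190:310,310:450]
cv2.imwrite("pics/b9.png",cv2.resize(b,None,fx=5,fy=5,interpolation=3))
```

```text
t 14.0 pos [0.4846 0.143  0.0393] trough [  86.3 -268.6  -60.2] F [ 0.   0.8 -1.6] gap 0.629 j [ 0.27  0.15 -0.44  0.97  0.02  0.23]
0.03 (array([-1.1, -0.2,  9.3]), np.float64(-177.33), np.float64(-0.01))
0.012 (array([-1. , -0.6, 27.3]), np.float64(-177.33), np.float64(-0.01))
0.005 (array([-1. , -0.8, 34.3]), np.float64(-177.33), np.float64(-0.01))
```

View pics/b9.png

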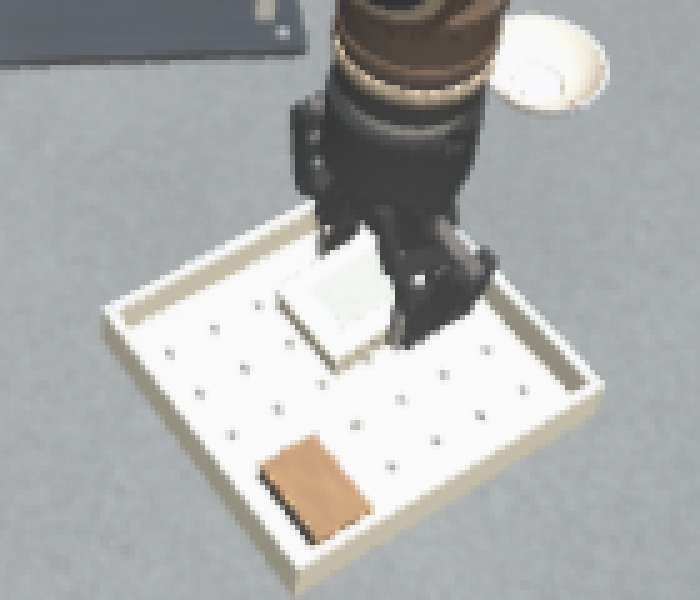

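The box is in the hand over the tray with the matchbox well clear. I'll lower slowly with a light grip so it can pivot flat.

>>> servo_tool(plan=[[0, 0, 5, 0], [0, 0, 10, 0], [0, 0, 15, 0], [0, 0, 19, 0], [0, 0, 22, 0], [0, 0, 24, 0], [0, 0, 24, 0]], jaw=1, force=20)

```text
t: 14.75
position: [0.4853, 0.1436, 0.016]
eef_rot: [0.003, -0.023, 1.0, 0.012]
ft_force: [-0.4, 0.1, -1.3]
finger_gap: 0.63
```

>>> servo_tool(plan=[[0, 0, 1, 0], [0, 0, 2, 0], [0, 0, 3, 0], [0, 0, 4, 0], [0, 0, 4, 0]])

```text
t: 15.25
position: [0.4852, 0.1437, 0.0119]
eef_rot: [0.003, -0.023, 1.0, 0.012]
ft_force: [0.3, -0.2, -0.0]
finger_gap: 0.628
```

>>> servo_tool(plan=[[0, 0, 1, 0], [0, 0, 2, 0], [0, 0, 3, 0], [0, 0, 3, 0]])

```text
t: 15.65
position: [0.4851, 0.1437, 0.0087]
eef_rot: [0.003, -0.023, 1.0, 0.012]
ft_force: [-0.5, -1.1, -1.0]
finger_gap: 0.626
```

>>> servo_tool(plan=[[0, 0, 1, 0], [0, 0, 2, 0], [0, 0, 2, 0]])

```text
t: 15.95
position: [0.4852, 0.1438, 0.0074]
eef_rot: [0.003, -0.023, 1.0, 0.012]
ft_force: [-2.7, -0.3, 5.2]
finger_gap: 0.629
```

Run:
```python
from go import *
where()
b=optics.snapshot("scene")[190:310,310:450]
cv2.imwrite("pics/b10.png",cv2.resize(b,None,fx=5,fy=5,interpolation=3))
```

```text
t 15.95 pos [0.4852 0.1438 0.0074] trough [  80.7 -269.6  -91.6] F [-2.7 -0.3  5.2] gap 0.629 j [ 0.28  0.18 -0.48  0.9   0.02  0.23]
```

View pics/b10.png

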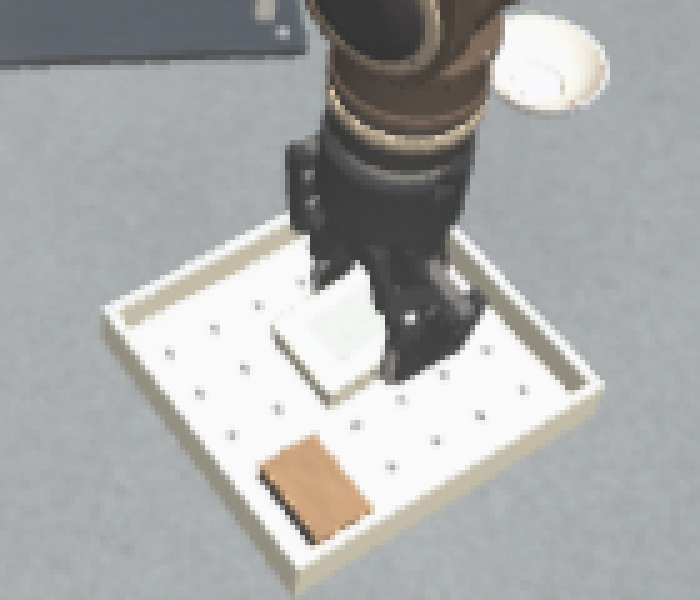

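>>> servo_tool(plan=[[0, 0, 1, 0], [0, 0, 2, 0], [0, 0, 2, 0]])

```text
t: 16.3
position: [0.4853, 0.1438, 0.0062]
eef_rot: [0.003, -0.023, 1.0, 0.012]
ft_force: [-3.8, -0.7, 6.5]
finger_gap: 0.627
```

>>> servo_tool(plan=[[0, 0, 1, 0], [0, 0, 2, 0], [0, 0, 2, 0]])

```text
t: 16.6
position: [0.4853, 0.1439, 0.0049]
eef_rot: [0.003, -0.023, 1.0, 0.012]
ft_force: [-3.6, 0.4, 7.1]
finger_gap: 0.627
```

Force is steady at about 7 N while it descends, so the box is pivoting in the jaws as intended. I'll continue.

>>> servo_tool(plan=[[0, 0, 1, 0], [0, 0, 2, 0], [0, 0, 2, 0]])

```text
t: 16.9
position: [0.4853, 0.1441, 0.0038]
eef_rot: [0.004, -0.023, 1.0, 0.012]
ft_force: [-3.7, -0.0, 7.6]
finger_gap: 0.63
```

>>> servo_tool(plan=[[0, 0, 1, 0], [0, 0, 2, 0], [0, 0, 2, 0]])

```text
t: 17.2
position: [0.4853, 0.1442, 0.0026]
eef_rot: [0.004, -0.023, 1.0, 0.012]
ft_force: [-3.3, -0.2, 6.3]
finger_gap: 0.627
```

Run:
```python
from go import *
where()
b=optics.snapshot("scene")[190:310,310:450]
cv2.imwrite("pics/b11.png",cv2.resize(b,None,fx=5,fy=5,interpolation=3))
```

```text
t 17.2 pos [0.4853 0.1442 0.0026] trough [  80.  -270.   -96.3] F [-3.3 -0.2  6.3] gap 0.627 j [ 0.28  0.19 -0.49  0.88  0.02  0.23]
```

View pics/b11.png

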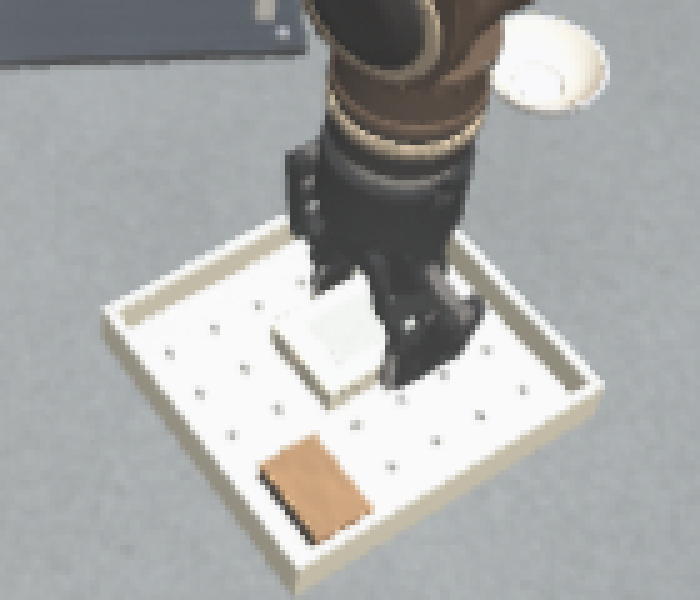

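>>> servo_tool(plan=[[0, 0, 1, 0], [0, 0, 2, 0], [0, 0, 2, 0]])

```text
t: 17.55
position: [0.4853, 0.1442, 0.0021]
eef_rot: [0.004, -0.023, 1.0, 0.012]
ft_force: [-5.9, -0.8, 14.1]
finger_gap: 0.629
```

>>> servo_tool(plan=[[0, 0, 0.7, 0], [0, 0, 1.4, 0], [0, 0, 1.4, 0]])

```text
t: 17.85
position: [0.4854, 0.1443, 0.0021]
eef_rot: [0.005, -0.023, 1.0, 0.012]
ft_force: [-5.4, -1.0, 13.6]
finger_gap: 0.626
```

It has come to a firm stop at 14 N, down by about the amount a full pivot needs. I'll open.

>>> servo_tool(plan=[[0, 0, 0, 0], [0, 0, -0.5, 0], [0, 0, -1, 0], [0, 0, -1, 0], [0, 0, -1, 0]], jaw=0.15)

```text
t: 18.35
position: [0.4854, 0.1443, 0.0029]
eef_rot: [0.005, -0.023, 1.0, 0.012]
ft_force: [0.2, -0.2, 0.2]
finger_gap: 0.85
```

>>> servo_tool(plan=[[0, 0, -5, 0], [0, 0, -12, 0], [0, 0, -25, 0], [0, 0, -50, 0], [0, 0, -90, 0], [0, 0, -120, 0], [-40, 0, -150, 0], [-85, -20, -170, 0], [-90, -60, -180, 0], [-90, -100, -180, 0], [-90, -140, -180, 0], [-90, -140, -180, 0]])

```text
t: 19.55
position: [0.5804, 0.0001, 0.1814]
eef_rot: [0.005, -0.02, 1.0, 0.011]
ft_force: [0.6, -1.0, -0.8]
finger_gap: 0.852
```

Run:
```python
from go import *
where()
b=optics.snapshot("scene")[190:310,310:450]
cv2.imwrite("pics/b12.png",cv2.resize(b,None,fx=5,fy=5,interpolation=3))
b=optics.snapshot("top"); cv2.imwrite("pics/t12.png",cv2.resize(b[130:290,190:350],None,fx=3.7,fy=3.7,interpolation=3))
```

```text
t 19.55 pos [5.804e-01 1.000e-04 1.814e-01] trough [ -36.5 -182.5  105.1] F [ 0.6 -1.  -0.8] gap 0.852 j [-0.01  0.23 -0.03  1.31  0.02 -0.05]
```

View pics/b12.png

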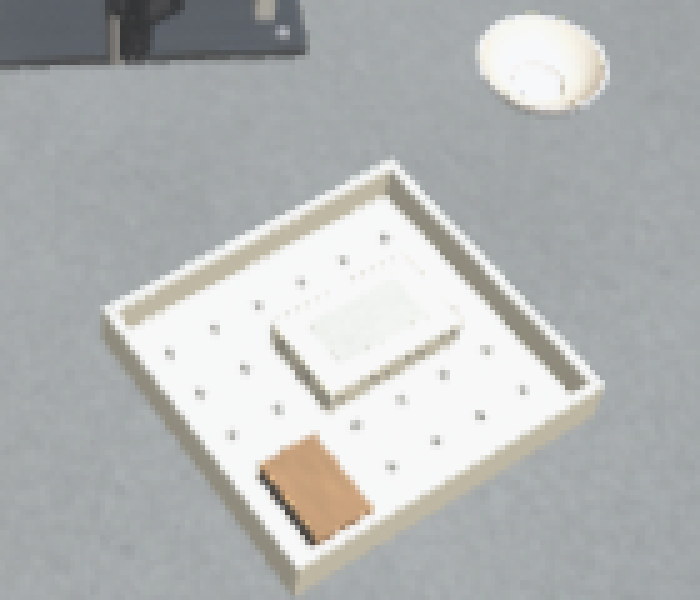

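View pics/t12.png

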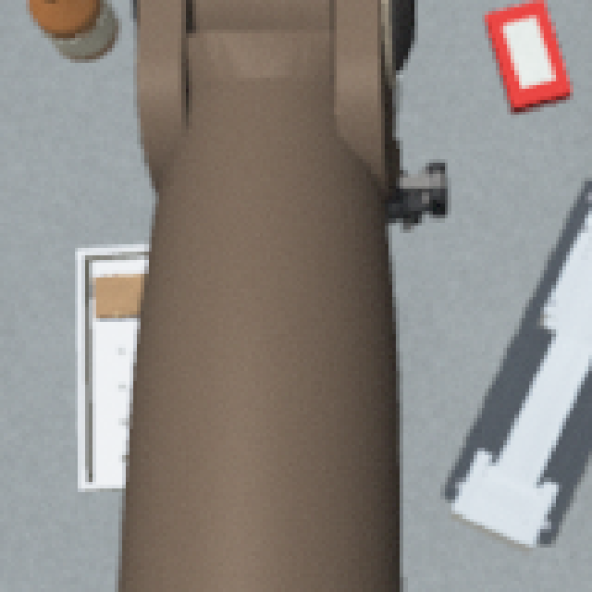

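The box lies in the tray, label up and clear of the matchbox. I'll check flatness with an outline and check the beaker.

Run:
```python
from go import *
im=optics.snapshot("scene"); o=cv2.imread("pics/scene0.png")
obs=(np.array([(272,325),(330,397),(460,326),(402,256)])+.5)/5-.5+[310,190]
c=np.array([(45,27),(45,-27),(-45,-27),(-45,27)])
# order check: find assignment by rolling
best=None
for k in range(4):
    L=np.c_[np.roll(c,k,0),np.full(4,22.)]
    f=lambda p:(proj("scene",R.from_euler('z',p[2]).apply(L/1000)+[p[0],p[1],.005])-obs).ravel()
    s=least_squares(f,[.485,.143,.05])
    if best is None or s.cost<best[0]: best=(s.cost,s.x,f(s.x).reshape(-1,2),L)
print(best[:3]); x=best[1]; d=R.from_euler('z',-ty[2]).apply([x[0]-ty[0],x[1]-ty[1],0])*1000; print("tray frame",d)
big=cv2.resize(im[190:310,310:450],None,fx=5,fy=5,interpolation=3)
def dr(L): 
    u=(proj("scene",R.from_euler('z',x[2]).apply(L/1000)+[x[0],x[1],.005])-[310,190]+.5)*5
    cv2.polylines(big,[u.round().astype(int).reshape(-1,1,2)],True,(255,0,255),1)
dr(best[3]); dr(best[3]*[1,1,0]); cv2.imwrite("pics/b13.png",big)
print("beaker/matchbox diff",np.abs(im[225:268,258:294].astype(int)-o[225:268,258:294]).max(),np.abs(im[275:302,358:388].astype(int)-o[275:302,358:388]).max())
```

```text
(np.float64(671.45047951525), array([0.4867581 , 0.14608124, 2.9435344 ]), array([[  7.18866555,  11.83396629],
       [-11.99825845, -18.70272323],
       [ -7.97649412, -12.6278257 ],
       [ 12.14479436,  16.93660994]]))
tray frame [-18.82345073  -6.9990675    0.        ]
beaker/matchbox diff 11 10
```

View pics/b13.png

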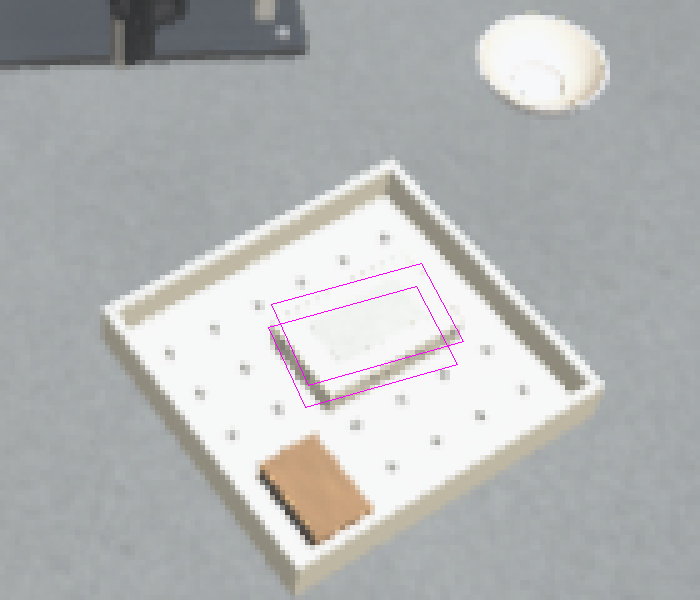

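The corner order was reversed in that check. The beaker and matchbox pixels are unchanged. I'll redo the fit with a free tilt.

Run:
```python
from go import *
im=optics.snapshot("scene")
obs=(np.array([(272,325),(330,397),(460,326),(402,256)])+.5)/5-.5+[310,190]
c=np.array([(45,-27),(45,27),(-45,27),(-45,-27)])
L=np.c_[c,np.full(4,22.)]
def f(p,full=False):
    return (proj("scene",(R.from_euler('z',p[2])*R.from_euler('xy',[p[3],p[4]] if len(p)>3 else [0,0])).apply(L/1000)+[p[0],p[1],.005])-obs).ravel()
for p0 in([.485,.143,.05],[.485,.143,.05,0,0]):
    s=least_squares(f,p0); print(s.x.round(3),f(s.x).round(2))
x=s.x if 0 else least_squares(f,[.485,.143,.05]).x
print("tray frame",R.from_euler('z',-ty[2]).apply([x[0]-ty[0],x[1]-ty[1],0])*1000)
big=cv2.resize(im[190:310,310:450],None,fx=5,fy=5,interpolation=3)
for M in(L,L*[1,1,0]):
    u=(proj("scene",R.from_euler('z',x[2]).apply(M/1000)+[x[0],x[1],.005])-[310,190]+.5)*5
    cv2.polylines(big,[u.round().astype(int).reshape(-1,1,2)],True,(255,0,255),1)
cv2.imwrite("pics/b14.png",big)
```

```text
[0.487 0.148 0.033] [-0.42 -0.06 -0.21  0.3   0.66 -0.22 -0.03 -0.09]
[ 0.488  0.148  0.043 -0.011 -0.031] [-0.33 -0.25  0.04  0.16  0.54 -0.02 -0.25  0.08]
tray frame [-18.14958315  -5.2240904    0.        ]
```

View pics/b14.png

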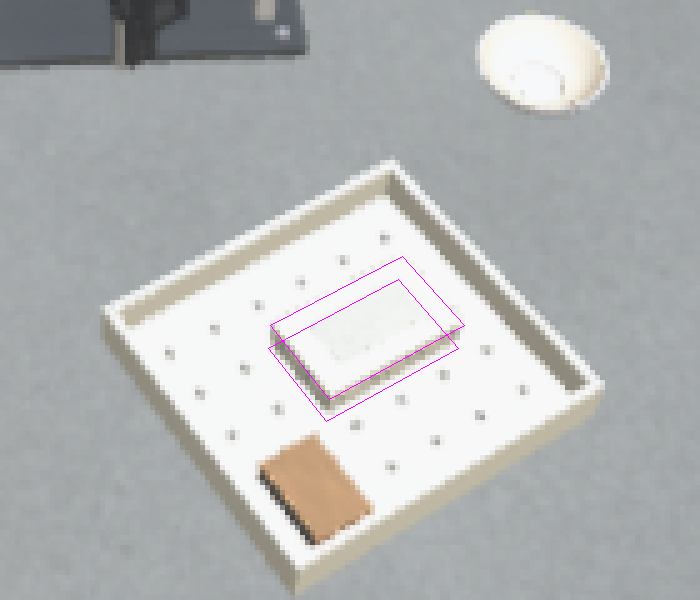

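Run:
```python
from go import *
im=optics.snapshot("scene")[235:278,358:408]
big=cv2.resize(im,None,fx=14,fy=14,interpolation=cv2.INTER_NEAREST).astype(float)
cv2.imwrite("pics/b15.png",np.clip((big-120)*1.9,0,255).astype(np.uint8))
```

```text
(no output)
```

View pics/b15.png

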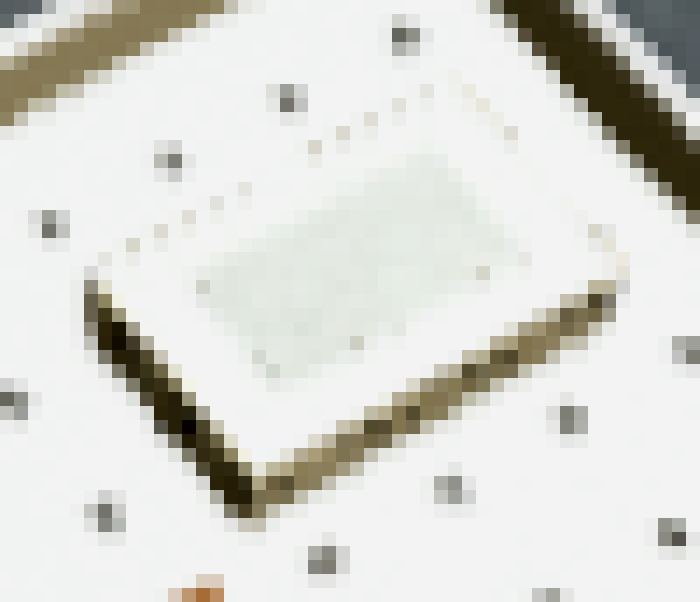

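Run:
```python
from go import *
u=lambda a:np.array(a)/14.-.5+[358,235]
B=u([(88,332),(252,525),(606,312)])
T=u([(88,278),(256,480),(624,272),(455,78)])
c=np.array([(45,-27),(45,27),(-45,27),(-45,-27)])
def pos(p,z): return R.from_euler('z',p[2]).apply(np.c_[c,np.full(4,z)]/1000.)+[p[0],p[1],.005+p[3] if len(p)>3 else .005]
for nm,f in dict(bottom=lambda p:(proj("scene",pos(p,0))[:3]-B).ravel(),top=lambda p:(proj("scene",pos(p,22))-T).ravel(),
   both=lambda p:np.r_[(proj("scene",pos(p,0))[:3]-B).ravel(),(proj("scene",pos(p,22))-T).ravel()]).items():
  for p0 in([.487,.148,.035],[.487,.148,.035,0]):
    s=least_squares(f,p0,x_scale=.01); print(nm,s.x.round(4),f(s.x).round(2))
```

```text
bottom [0.4836 0.1435 0.0753] [-0.43 -0.2   0.12  0.23  0.3  -0.07]
bottom [ 0.4758  0.1355  0.0729 -0.0169] [-0.11 -0.13  0.17  0.04 -0.07  0.09]
top [0.4861 0.1467 0.0454] [-0.05 -0.12 -0.04  0.08  0.24 -0.05 -0.15  0.08]
top [ 0.4844  0.1449  0.045  -0.0036] [ 0.03 -0.12 -0.02  0.02  0.16 -0.04 -0.17  0.14]
both [0.485  0.1454 0.0554] [-0.5   0.19 -0.26  0.83  0.39  0.95  0.08 -0.47  0.25 -0.39  0.28 -0.73
 -0.25 -0.48]
both [ 0.4773  0.1375  0.0536 -0.0161] [-0.17  0.17 -0.17  0.56  0.04  1.    0.4  -0.41  0.32 -0.58 -0.09 -0.59
 -0.35 -0.12]
```

The top face, bottom outline and release position all agree within about 3 mm with the box lying flat on the tray floor. The arm is clear, so I'll hand in.

Run:
```python
from go import *
where(); print(arm.finish_job())
```

```text
t 19.8 pos [0.5801 0.0051 0.1809] trough [ -34.2 -186.9  104.2] F [ 0.3  0.9 -0.1] gap 0.844 j [-0.    0.23 -0.03  1.31  0.02 -0.05]
the job is handed in; nothing more can be done
None
```

The slide box is lying flat, label up, on the tray floor beside the matchbox, let go. I handed the job in at 19.8 s; no verdict is reported.

I pushed the box uphill from the mouth with the closed gripper until its centre was about 2 mm downhill of the gap's centre. I then gripped it across its width, lifted it out and carried it to the tray. I lowered it with a light grip so it turned flat in the jaws; contact force reached at most about 14 N before I opened.

**Last checks:**
- **Position:** the box is at about (-18, -6) mm in the tray frame, from fitting its outline in the scene camera image. This is within about 3 mm of where I released it.
- **Flatness:** the tilt estimate was about 0.03 rad, near the limit of what the image can resolve.
- **Matchbox and beaker:** their image regions are unchanged from the start.
- **Arm:** it stands clear with no contact force.

**Disagreements:**
- **Box height:** the visible side of the box looks about 1 to 2 px shorter than its 22 mm height should show. I put this down to blurred edges on the white floor.
- **Top camera:** its view of the placed box was blocked by the arm, so only the scene camera confirms the placing.
- **Outline fit:** my first fit had its corners in the wrong order and was redone.
- **Tool tilt:** the tool was tilted about 1.4° for most of the job, after a joint reached its limit early on.

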